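# Knock the lock open and ease the stuck pod canister lid up

### The job

The coffee-pod canister is locked and its lid is stuck in its rubber seal: strike the brass lock pin briskly with the wooden mallet until it is fully down, without touching the pin with the fingers, then put the mallet back down on the worktop clear of the canister. Then pull the lid by its knob straight up until it breaks out of the seal, and hold it level over the canister, a finger's width (about 2 cm) open, without ever letting it jump wide open; finish while holding it there. Leave the honey jar, the mug and the kitchen timer where they are.

Things in the scene. Friction and masses are not known exactly. Their poses are not given: they have to be found in the camera images.
- canister_seat (a point): Clear round canister (outer diameter 104 mm) fixed on a wooden board 190 x 140 x 14 mm (board centre 18 mm to -x of the canister's axis). It does not move. This point is on its axis at its rim, 90 mm above the worktop; z up, its -x axis points to the lock pin.
- pin_top (a point): Centre of the top of the brass lock pin's round head (20 mm diameter, 6 mm thick), 74 mm from the canister's axis towards the canister's -x; when up its top is 36 mm above the rim (126 mm above the worktop). It stands on a steel lock housing 22 x 30 mm, whose top is 18 mm above the rim. z up.
- lock_pin (a joint): Travel of the lock pin, m: 0 up (locked), 0.012 fully down. It moves straight down against a spring and stiff friction (about 7 to 9 N) and stays where it is driven. It draws back a brass bolt that overlaps the lid: with the pin up the bolt holds the lid down; from 0.0105 on the bolt is clear.
- lid_seat (a point): Loose aluminium lid (250 g, flange diameter 96 mm, 6 mm thick, rubber plug 80 mm diameter and 6 mm deep below it). This point is on its axis on the underside of the flange: it coincides with canister_seat when the lid is shut. z up.
- lid_knob (a point): Place to grip the lid: on its axis, on the upright black cylindrical knob (diameter 26 mm), which stands from 6 to 42 mm above the flange's underside; this point is 30 mm above it, 12 mm below the knob's top.
- lid: The lid as a solid body; its origin is the same point as lid_seat. The seal resists the lift with a peak of about 16 to 23 N in the first 3 to 4 mm, then lets go suddenly by about 6 mm, leaving only the lid's weight (2 to 3 N); from 12 mm on nothing of the canister touches the lid.
- mallet: Wooden mallet, 0.3 kg, standing on its striking face: upright cylindrical head, diameter 48 mm, 56 mm high, with a level round handle 18 mm thick that leaves the head along the mallet's -x, 28 mm above the face, and ends 148 mm from the head's axis (last 12 mm a 21 mm rubber cap). Origin: centre of the striking face (the underside); z up.
- mallet_grip (a point): Place to grip the mallet: on the handle's axis, 62 mm from the head's axis, 28 mm above the striking face (so 28 mm above the worktop at the start). x along the handle towards the head, z up.
- canister: The fixed canister with its board, lock and seal; origin on its axis at the worktop. Four steel seal housings (tops 14 mm above the rim, reaching 64 mm from the axis, at 45 degrees to x and y) carry a small stiff rubber lip that grips over the lid's sloping edge and stays aside once the lid has pushed it out.
- kitchen_timer: Red and white kitchen timer, diameter 61 mm, 42 mm high; bystander. It stands where the mallet does not: one of the two is to the left, the other to the right of the coffee machine (fixed, black, about 0.30 m high, front at about x = 0.5, y = -0.1; carry things round its front or above it). Origin: centre of its underside.
- honey_jar: Honey jar with a green lid, 64 x 68 mm, 84 mm high; bystander behind. Origin: centre of its underside.
- mug: White mug, diameter about 92 mm with handle 127 mm, 95 mm high; bystander to the right of the coffee machine. Origin: centre of its underside.
There are look-alikes about, which are no part of the job. Leave any blue, red or turquoise look-alike of the lid alone.

How it is judged:
On the way, in this order (a step that is already met when the one before it is completed fails the run):
1. the mallet strikes the lock pin: it touches the pin while the pin runs down faster than 0.03 m/s (velocity of joint lock_pin above 0.03 m/s and contact force between mallet and lock_pin above 0.5 N).
2. the lock pin is fully down (10.5 mm or more) (value of joint lock_pin above 0.0105 m), for 0.1 s.
3. the mallet is back on the worktop, let go and at rest, clear of the canister, the lid still shut (height (world z) of mallet_grip between -0.02 and 0.045 m and linear speed of mallet below 0.03 m/s and contact force between mallet and the fingers below 0.1 N and contact force between mallet and canister below 0.1 N and z of lid_seat in the frame of canister_seat below 0.003 m), for 0.2 s.
4. the lid has broken out of its seal (10 mm or more above its seat) (z of lid_seat in the frame of canister_seat above 0.01 m).
At the end, for the whole second after the job is handed in: The lid is held by the fingers, still and level (within 0.15 rad), 12 to 32 mm above its seat and within 15 mm of the canister's axis, touching no part of the canister; the lock pin is down (10.5 mm or more); the mallet lies or stands at rest on the worktop, let go and not touching the canister (z of lid_seat in the frame of canister_seat between 0.012 and 0.032 m and horizontal distance between lid_seat and canister_seat below 0.015 m and angle between lid_seat's own z axis and vertical below 0.15 rad and linear speed of lid below 0.02 m/s and contact force between lid and the fingers above 2 N and contact force between lid and canister below 0.3 N and value of joint lock_pin above 0.0105 m and height (world z) of mallet_grip between -0.02 and 0.045 m and linear speed of mallet below 0.03 m/s and contact force between mallet and the fingers below 0.1 N and contact force between mallet and canister below 0.1 N); the arm keeps its last pose, push and grip.
It fails at once if the lid jumps or is lifted more than 50 mm above its seat (z of lid_seat in the frame of canister_seat above 0.05 m).
It fails at once if the fingers touch the lock pin (contact force between lock_pin and the fingers above 0.3 N).
It fails at once if the honey jar is moved more than 30 mm (distance of honey_jar from where it was at the start of the episode above 0.03 m).
It fails at once if the mug is moved more than 30 mm (distance of mug from where it was at the start of the episode above 0.03 m).
It fails at once if the kitchen timer is moved more than 30 mm (distance of kitchen_timer from where it was at the start of the episode above 0.03 m).
It also fails if it takes over 64 s, if anything falls off the work surface, if the arm or the gripper's body presses on something with over 40 N, if the wrist force passes 120 N, or if a joint passes its speed limit or range.

### The arm

A 7-joint arm with a two-finger parallel gripper is mounted at the origin on a cart in front of the work surface, level with it; the furniture and walls round the work are solid. World frame = base frame: x ahead of the robot, y to its left, z up, the work surface at z = 0. Lengths are in m, angles in rad, forces in N, time in s.
With the tool pointing down it reaches from about 0.4 to 0.875 m from the base axis. Payload 19.3 kg.
Tool frame: the origin (TCP) lies on the centre line of the jaws, within the pads' length; the fingertips stand manip.finger_overhang ahead of it and the grasp point (between the pads) lies 6 mm ahead of it (manip.finger_overhang is the distance from the TCP to the fingertips, in m); z points along the fingers, y is the line along which they close (so a half turn about z gives the same grasp; the last joint's range is limited). The gripper opens to 85 mm and grips with 20 to 120 N. Pads are 22 mm wide; open, the fingers measure 114 mm over their backs; the gripper's body (76 mm by 85 mm) begins 54 mm behind the grasp point. The pads swing forward as they close: fully open they stand 13 mm farther back than shut.
Start: joints at [1.105, 0.521, -0.036, 1.599, 0.021, 1.021, -0.113], TCP at [0.241, -0.577, 0.256] pointing down, gripper open.
Joint ranges: [-2.91, 2.91], [-0.3, 2.13], [-1.5, 1.42], [0.17, 2.43], [-1.26, 4.41], [0.16, 1.93], [-2.52, 2.52]. Speed limits (rad/s): [1.89, 1.89, 2.39, 2.39, 3.01, 3.01, 3.01].

### API

Orientations are given as a unit quaternion [w, x, y, z].
In Python, from plant import manip gives the robot as it stands.
- The arm moves only by the shell command python3 -m creep 'ROWS' [FORCE]. ROWS is JSON, a list of rows, each a list of 3 entries, a list of its own where there are three numbers: the shift along the world's x, y, z in cm, then the turn about the world's z in degrees, then the opening, from -1 (shut) to 1 (fully open). A call has 1 to 8 rows; each row shifts and turns the commanded pose from where the row before left it; what a row does not reach is not made up. A row lasts 1/8 s, in which the tool goes at most 62.5 mm and 10.7 degrees, less where a joint would pass 70% of its speed; a pose out of reach is approached as far as the arm can. A call is refused whole if a number of a shift passes 6.25 or a number of a turn 10.7, either way. A call with a gripper value outside its range is refused whole. The fingers move at their own pace and stop on an object; FORCE is the grip in N (left out, the last holds). Time passes only in rows, so rows that do not move let the fingers close. It gives the time, the measured TCP pose, the force, the opening and the grip force at its end, in the units of the state.
- manip.state(): the state, without advancing time (a new reading comes with each control period).
- manip.snapshot(name): name is "scene" or "top"; returns a dict with "pixels" (480x640x3 uint8, red, green, blue), "fx", "fy", "cx", "cy" (pixels), "k1" (the pictures are not rectified: a ray, as slopes to the right and down, at radius r is drawn at 1 + k1 r^2 times it, then the intrinsics apply), "R" (3x3) and "t" (3): a world point X has camera coordinates R X + t. Camera axes: x right, y down, z forward; pixel columns grow to the right and rows downward; lengths in m; the calibration is good to about 2 mm. A picture is of the moment at which its call begins. There is no depth.
- manip.sign_off(): hands the job in; it is judged then, once.
Trained networks look in a picture, given as the dict that the camera call returned (one of the last four; its "shot" number tells which), for a name from the list of things; names that differ only in an ending like _2 or _b are one class to them, and where a whole thing is asked for, a point or a joint stands for the part that bears it (a point fixed in the world has none). Each returns a list of dicts, best first, with "conf" (0 to 1); they miss things now and then, are a little off and sometimes report something else, mostly with a low value. They report only what shows in the picture. A call takes as long as a camera call. They do not tell look-alikes from the thing itself.
- manip.outline_of(picture, name): "pixels" (480x640 bool, what is visible of it) and "extent" ([centre column, centre row, width, height] in pixels, round what is visible of it).
The state is a dict: "time": time; "joints": joint angles; "dq": joint speeds; "joint_torque": joint torques, N m; "tcp_pos": TCP position; "tcp_rot": TCP orientation; "ft_force": force on the tool from outside, world axes, zero at the start; "wrist_torque": the same for the moment, N m; "finger_gap": finger opening in m; "finger_force": force on a finger pad.
Only numpy, scipy, OpenCV 4.12 (cv2) and the standard library are available. Lean on these libraries where they do the work, as an engineer would, in place of code of your own. Each camera call takes 0.05 s, during which the arm holds its last target. There are 200 camera calls.

## Working session

There is one attempt and no reset: what is moved stays moved. The work goes in short steps, Python scripts to look and compute and a shell command to move; the robot and the scene stay as the last step left them, time stands still between calls to the robot, and variables do not carry over. Pictures are saved under pics/ and viewed, at most 10 in all, crops included, and the job is handed in when it is done.

```bash
ls; mkdir -p pics; cat > h.py <<'E'
import numpy as np, cv2
from plant import manip
def save(p,n): cv2.imwrite('pics/'+n,cv2.cvtColor(p['pixels'],cv2.COLOR_RGB2BGR))
def ray(p,u,v):
    d=np.array([(u-p['cx'])/p['fx'],(v-p['cy'])/p['fy']]); r=d.copy()
    for _ in range(20): r=d/(1+p['k1']*(r@r))
    R=np.array(p['R']);t=np.array(p['t']);
    w=R.T@np.array([r[0],r[1],1]); return -R.T@t, w/np.linalg.norm(w)
def at_z(p,u,v,z):
    o,w=ray(p,u,v); return o+w*(z-o[2])/w[2]
def tri(L):
    A=np.zeros((3,3));b=np.zeros(3)
    for p,u,v in L:
        o,w=ray(p,u,v);M=np.eye(3)-np.outer(w,w);A+=M;b+=M@o
    return np.linalg.solve(A,b)
def proj(p,X):
    c=np.array(p['R'])@np.array(X)+np.array(p['t']);s=c[:2]/c[2];s=s*(1+p['k1']*(s@s))
    return np.array([s[0]*p['fx']+p['cx'],s[1]*p['fy']+p['cy']])
E
python3 - <<'E'
from h import *
np.set_printoptions(precision=4,suppress=True)
print(manip.state(), manip.finger_overhang)
for n in ['scene','top']:
    p=manip.snapshot(n);save(p,n+'0.png');print(n,p['fx'],p['k1'],-np.array(p['R']).T@p['t'])
    for k in ['canister','lid','lock_pin','mallet','mallet_grip','kitchen_timer','honey_jar','mug']:
        for d in manip.outline_of(p,k)[:3]: print(k,round(d['conf'],2),np.round(d['extent'],1),d['pixels'].sum())
E
```

```text
pics
{'time': 0.0, 'joints': array([ 1.1048,  0.522 , -0.0363,  1.6   ,  0.0212,  1.0211, -0.1128]), 'dq': array([-0.0012,  0.0002,  0.0015, -0.0003, -0.0001, -0.0001,  0.0004]), 'joint_torque': array([ -0.0037, -92.7118,   1.978 , -36.9941,   0.0178,   0.0081,
        -0.0001]), 'tcp_pos': array([ 0.2408, -0.5764,  0.2557]), 'tcp_rot': array([-0.0005,  0.9805,  0.1966, -0.0002]), 'ft_force': array([-0.6732,  1.0142, -1.0162]), 'wrist_torque': array([ 0.0216, -0.0078,  0.0177]), 'finger_force': 0.0, 'finger_gap': 0.0855350577490015} 0.025
scene 439.65222268146323 0.017197154721262688 [-0.5313  0.6057  0.8476]
canister 0.8 [275.1 265.5  62.9  63.4] 1745
lid 0.92 [198.7 342.3  38.5  27.2] 776
lid 0.76 [296.1 309.3  33.1  26.4] 595
lid 0.66 [341.7 300.5  32.4  25.8] 515
lock_pin 0.28 [212.8 251.8  22.1  27.6] 537
mallet 0.88 [235.2 304.1  35.4  47.8] 541
mallet_grip 0.92 [233.2 304.4  36.1  39.1] 482
kitchen_timer 0.61 [402.8 239.3  16.   15.3] 178
honey_jar 0.9 [210.9 253.2  22.5  31.5] 525
mug 0.84 [393.2 216.2  26.   28.9] 606
top 466.8656825293978 -0.05739655844839777 [0.3791 0.031  1.2875]
canister 0.97 [268.7 226.8  51.   71.1] 2639
lid 0.85 [159.6 292.   32.7  32.3] 951
lid 0.72 [267.4 216.3  38.   35.5] 984
lid 0.68 [313.3 308.1  38.   35.6] 1021
lock_pin 0.62 [266.6 216.9  40.5  34. ] 993
mallet 0.78 [204.3 269.4  18.5  58.7] 591
mallet_grip 0.58 [201.3 269.8  22.3  64.4] 645
kitchen_timer 0.95 [458.7 242.6  25.2  21.4] 449
honey_jar 0.98 [218.1 163.5  31.1  31. ] 692
mug 0.96 [476.9 189.1  46.7  36.7] 1220
```

```bash
python3 - <<'E'
import cv2
a=cv2.imread('pics/scene0.png');cv2.imwrite('pics/s1.png',cv2.resize(a[190:390,150:430],None,fx=2.8,fy=2.8,interpolation=2))
a=cv2.imread('pics/top0.png');cv2.imwrite('pics/t1.png',cv2.resize(a[130:350,130:390],None,fx=2.7,fy=2.7,interpolation=2))
E
```

```text
(no output)
```

View pics/s1.png

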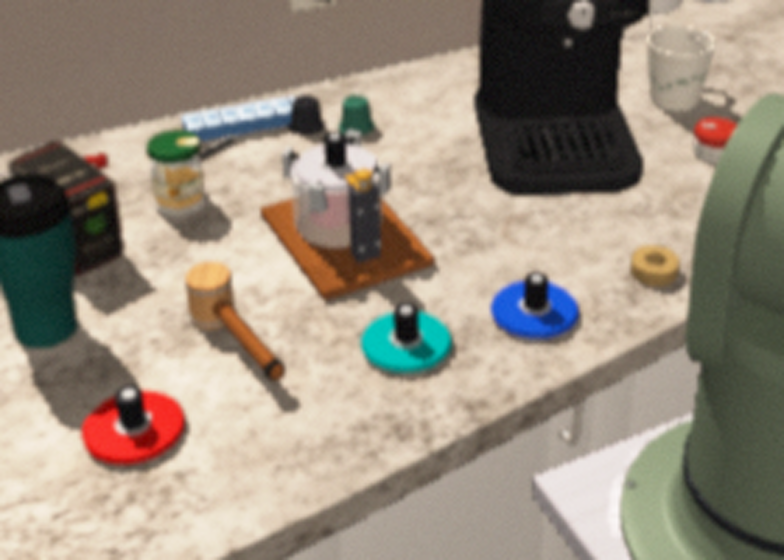

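View pics/t1.png

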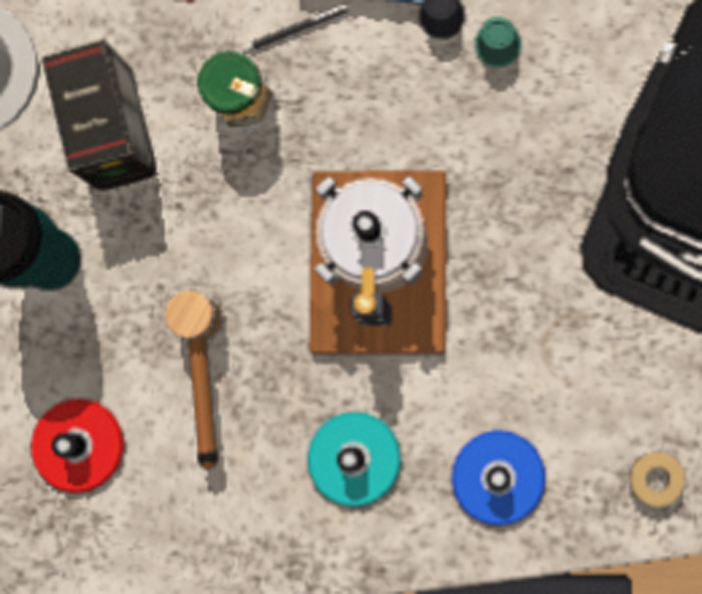

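The scene view shows the mallet head at crop (209,275), the knob top at (335,137) and the pin head at (359,178). The top view shows the mallet at (190,314), its handle end at (207,458), the knob at (366,223) and the pin at (366,303). The silver lid on the board is the real one; the look-alikes are on the worktop.

```bash
cat > m.py <<'E'
from h import *
np.set_printoptions(precision=4,suppress=True)
s=manip.snapshot('scene');t=manip.snapshot('top')
S=lambda u,v:(s,150+u/2.8,190+v/2.8); T=lambda u,v:(t,130+u/2.7,130+v/2.7)
for n,a,b,z in [('knobtop',(335,138),(366,223),.132),('pin',(359,178),(366,303),.126),('malhead',(209,275),(190,314),.056),('malend',(276,368),(207,458),.028)]:
    print(n,'tri',tri([S(*a),T(*b)]),'scene',at_z(*S(*a),z)[:2],'top',at_z(*T(*b),z)[:2])
print('lid',at_z(*T(368,230),.096))
for c,n in [((318,172),'b'),((443,172),'b'),((443,353),'b'),((311,353),'b')]: print(n,at_z(*T(*c),.014)[:2])
E
python3 m.py
```

```text
knobtop tri [0.5815 0.1675 0.1292] scene [0.5765 0.1686] top [0.5814 0.1679]
pin tri [0.5088 0.1681 0.1174] scene [0.4975 0.1744] top [0.5071 0.1658]
malhead tri [0.4999 0.3475 0.054 ] scene [0.4969 0.3476] top [0.5    0.3475]
malend tri [0.3587 0.3285 0.0301] scene [0.3601 0.3268] top [0.3593 0.3302]
lid [0.5809 0.17   0.096 ]
b [0.6544 0.2335]
b [0.6571 0.1044]
b [0.4703 0.099 ]
b [0.4673 0.2328]
```

```bash
python3 -m creep '[[[2.2,5,0],-2,1],[[2.2,5,0],-2,1],[[2.2,5,0],-2,1],[[2.2,5,0],-2,1],[[2.2,5,0],-2,1],[[2.2,5,0],-2,1],[[2.2,5,0],-2,1],[[2.2,5,0],-1.4,1]]' 120
python3 -m creep '[[[0,5,0],0,1],[[0,5,0],0,1],[[0,5,0],0,1],[[0,5,0],0,1],[[0,5,0],0,1],[[0,5,0],0,1],[[0,5,0],0,1],[[0,5,0],0,1]]'
```

```text
time: 2.0
tcp_pos: [0.4175, -0.1751, 0.2566]
tcp_rot: [0.0, 0.998, 0.063, 0.0]
ft_force: [0.4, -0.1, -0.6]
finger_gap: 0.0854
finger_force: 0.0
time: 3.0
tcp_pos: [0.4169, 0.2249, 0.2565]
tcp_rot: [-0.0, 0.998, 0.063, 0.0]
ft_force: [1.3, -0.0, -0.2]
finger_gap: 0.0855
finger_force: 0.0
```

```bash
python3 -m creep '[[[1,4,0],0,1],[[1,4,0],0,1],[[0.85,3.55,0],0,1],[[0,0,-5],0,1],[[0,0,-5],0,1],[[0,0,-5],0,1],[[0,0,-4.2],0,1],[[0,0,-3],0,1]]'
python3 -m creep '[[[0,0,0],0,1],[[0,0,0],0,-1],[[0,0,0],0,-1],[[0,0,0],0,-1],[[0,0,0],0,-1],[[0,0,0],0,-1],[[0,0,0],0,-1],[[0,0,0],0,-1]]'
python3 -m creep '[[[0,0,1],0,-1],[[0,0,3],0,-1],[[0,0,4],0,-1],[[0,0,4],0,-1],[[0,0,4],0,-1],[[0,0,0],0,-1],[[0,0,0],0,-1]]'
python3 - <<'E'
from h import *
for n,b in [('scene',(150,140)),('top',(150,150))]:
    p=manip.snapshot(n);cv2.imwrite('pics/g_%s.png'%n,cv2.resize(p['pixels'][b[1]:b[1]+200,b[0]:b[0]+200,::-1],None,fx=3,fy=3))
a=cv2.hconcat([cv2.imread('pics/g_%s.png'%n)[:,:] for n in('scene','top')]);cv2.imwrite('pics/g.png',cv2.resize(a,(800,400)))
E
```

```text
time: 4.0
tcp_pos: [0.4451, 0.3385, 0.0325]
tcp_rot: [0.0, 0.998, 0.064, -0.0]
ft_force: [0.5, 1.1, 0.2]
finger_gap: 0.0855
finger_force: 0.0
time: 5.0
tcp_pos: [0.4456, 0.3391, 0.0348]
tcp_rot: [-0.0, 0.998, 0.063, 0.0]
ft_force: [-3.0, -0.0, 7.8]
finger_gap: 0.015
finger_force: 116.7
time: 5.88
tcp_pos: [0.4452, 0.3384, 0.1939]
tcp_rot: [0.0, 0.998, 0.063, -0.0]
ft_force: [0.4, -0.0, -3.8]
finger_gap: 0.0147
finger_force: 117.2
```

View pics/g.png

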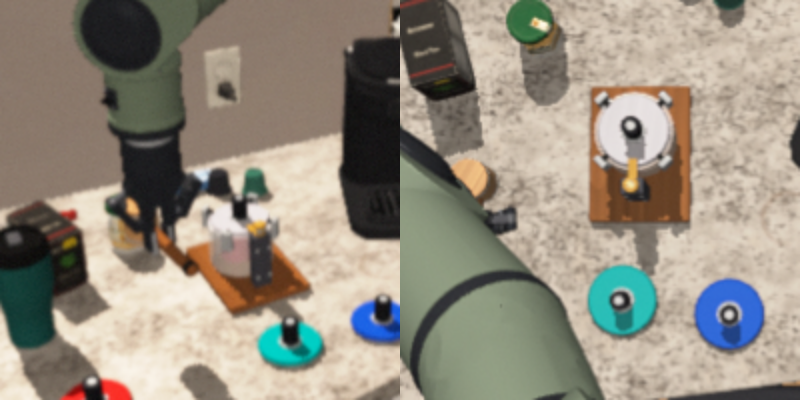

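```bash
python3 -m creep '[[[0.2,-4,0],0,-1],[[0.2,-4,0],0,-1],[[0.2,-4,0],0,-1],[[0.2,-3,0],0,-1],[[0,-3,0],0,-1],[[0,0,0],0,-1],[[0,0,0],0,-1]]'
python3 - <<'E'
from h import *
t=manip.snapshot('top');s=manip.snapshot('scene')
print(proj(t,[.507,.167,.21]),proj(s,[.507,.167,.21]),proj(s,[.507,.167,.126]))
a=cv2.resize(t['pixels'][190:290,220:320,::-1],(400,400));b=cv2.resize(s['pixels'][190:290,230:330,::-1],(400,400));cv2.imwrite('pics/k.png',cv2.hconcat([a,b]))
E
```

```text
time: 6.85
tcp_pos: [0.4532, 0.1592, 0.1938]
tcp_rot: [-0.0, 0.998, 0.064, -0.0]
ft_force: [-0.3, -0.0, -3.3]
finger_gap: 0.0147
finger_force: 117.5
[261.01154456 238.22083044] [278.3719981 227.3393074] [279.17928576 251.45377839]
```

View pics/k.png

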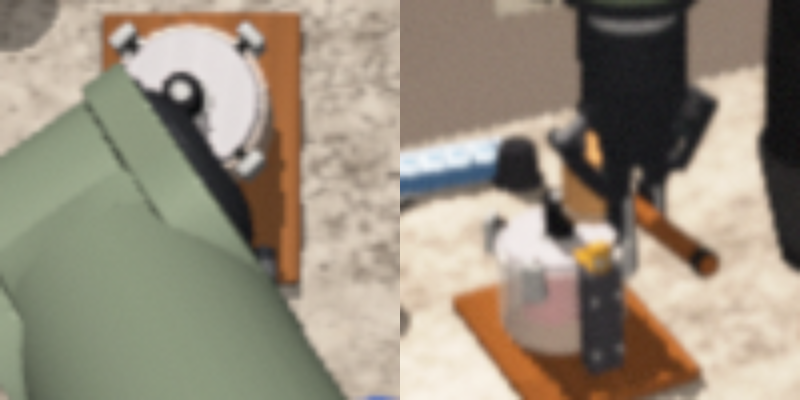

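```bash
python3 - <<'E'
from h import *
s=manip.snapshot('scene')
c=np.array([.507,.166,.159])
for n,X in [('face',c),('left',c+[0,.024,0]),('right',c-[0,.024,0]),('top',c+[0,0,.056]),('end',[.36,.148,.187]),('pin',[.507,.167,.126])]:
    u=proj(s,X);print(n,u.round(1),((u-[230,190])*4).round()+[400,0])
E
```

```text
face [279.2 242.1] [597. 208.]
left [271.8 244. ] [567. 216.]
right [286.5 240.2] [626. 201.]
top [278.6 225.8] [595. 143.]
end [306.9 257. ] [708. 268.]
pin [279.2 251.5] [597. 246.]
```

```bash
python3 -m creep '[[[0,0,-2.5],0,-1],[[0,0,-1.7],0,-1]]'
python3 -m creep '[[[0,0,0],0,-1]]'
```

```text
time: 7.25
tcp_pos: [0.4532, 0.1595, 0.1516]
tcp_rot: [-0.0, 0.998, 0.064, -0.0]
ft_force: [-3.9, -0.1, 3.8]
finger_gap: 0.0146
finger_force: 118.5
time: 7.38
tcp_pos: [0.453, 0.1593, 0.1516]
tcp_rot: [0.0, 0.998, 0.064, -0.001]
ft_force: [0.3, 0.6, -2.6]
finger_gap: 0.0147
finger_force: 117.3
```

```bash
python3 -m creep '[[[0,0,2.5],0,-1],[[0,0,0],0,-1],[[0,0,-2.2],0,-1],[[0,0,-0.8],0,-1]]'
python3 -m creep '[[[0,0,0],0,-1]]'
```

```text
time: 7.88
tcp_pos: [0.4528, 0.159, 0.1466]
tcp_rot: [0.0, 0.998, 0.064, -0.001]
ft_force: [-12.6, 2.3, 23.8]
finger_gap: 0.0147
finger_force: 121.3
time: 8.0
tcp_pos: [0.4531, 0.1595, 0.1472]
tcp_rot: [-0.0, 0.998, 0.064, -0.0]
ft_force: [-5.6, 2.0, 11.2]
finger_gap: 0.0149
finger_force: 119.4
```

```bash
python3 -m creep '[[[0,0,2],0,-1],[[0,0,0],0,-1],[[0,0,-1.6],0,-1],[[0,0,-0.8],0,-1]]'
python3 -m creep '[[[0,0,0],0,-1]]'
python3 -m creep '[[[0,0,4],0,-1],[[0,0,4],0,-1],[[0,5,0],0,-1],[[0,5,0],0,-1],[[0,5,0],0,-1],[[0,3,0],0,-1],[[0,0,0],0,-1]]'
python3 - <<'E'
from h import *
t=manip.snapshot('top');s=manip.snapshot('scene')
for z in (.126,.114): print(proj(s,[.507,.167,z]))
a=cv2.resize(t['pixels'][200:280,220:300,::-1],(400,400));b=cv2.resize(s['pixels'][220:280,250:310,::-1],(400,400));cv2.imwrite('pics/q.png',cv2.hconcat([a,b]))
E
```

```text
time: 8.5
tcp_pos: [0.4523, 0.159, 0.1417]
tcp_rot: [0.0, 0.998, 0.064, -0.001]
ft_force: [-9.0, -0.8, 19.2]
finger_gap: 0.0143
finger_force: 121.7
time: 8.62
tcp_pos: [0.4527, 0.1587, 0.1415]
tcp_rot: [0.0, 0.998, 0.064, -0.001]
ft_force: [-2.7, -0.5, 4.5]
finger_gap: 0.0146
finger_force: 121.1
time: 9.5
tcp_pos: [0.4523, 0.3409, 0.221]
tcp_rot: [0.0, 0.998, 0.065, -0.001]
ft_force: [0.0, -0.6, -4.2]
finger_gap: 0.0147
finger_force: 120.0
[279.17928576 251.45377839]
[279.29001711 254.77054209]
```

View pics/q.png

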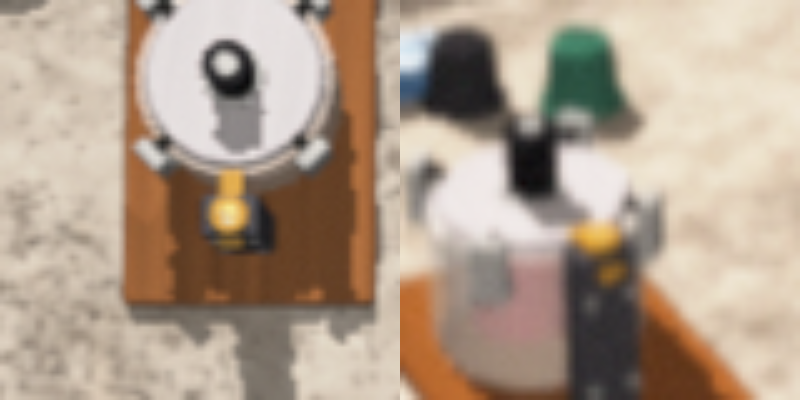

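```bash
python3 - <<'E'
from h import *
s=manip.snapshot('scene')
ims=[cv2.imread('pics/scene0.png'),s['pixels'][:,:,::-1].copy()]
for a in ims:
    h=cv2.cvtColor(a,cv2.COLOR_BGR2HSV)[235:270,265:295]
    m=(h[...,0]>12)&(h[...,0]<28)&(h[...,1]>140)&(h[...,2]>130)
    r,c=np.nonzero(m);print(m.sum(),r.min()+235,np.bincount(r+235)[235:],c.mean()+265)
b=[cv2.resize(a[235:275,260:300],(400,400),interpolation=cv2.INTER_CUBIC) for a in ims]
m=cv2.resize(ims[1][150:310,160:320],(400,400),interpolation=cv2.INTER_CUBIC)
cv2.imwrite('pics/w.png',np.hstack([b[0][:, 50:350][:, :300],m])); 
b0=np.vstack([cv2.resize(x,(300,200)) for x in b]);b0=np.vstack([cv2.resize(x,(300,300)) for x in b])
cv2.imwrite('pics/w.png',np.hstack([b0,cv2.resize(ims[1][170:290,180:280],(500,600),interpolation=cv2.INTER_CUBIC)]))
E
```

```text
35 251 [0 0 0 0 0 0 0 0 0 0 0 0 0 0 0 0 4 7 8 7 3 1 1 0 0 0 0 0 0 1 1 0 1 1] 278.8
33 254 [0 0 0 0 0 0 0 0 0 0 0 0 0 0 0 0 0 0 0 2 7 6 4 0 0 1 1 0 0 2 1 1 3 2 3] 283.06060606060606
```

View pics/w.png

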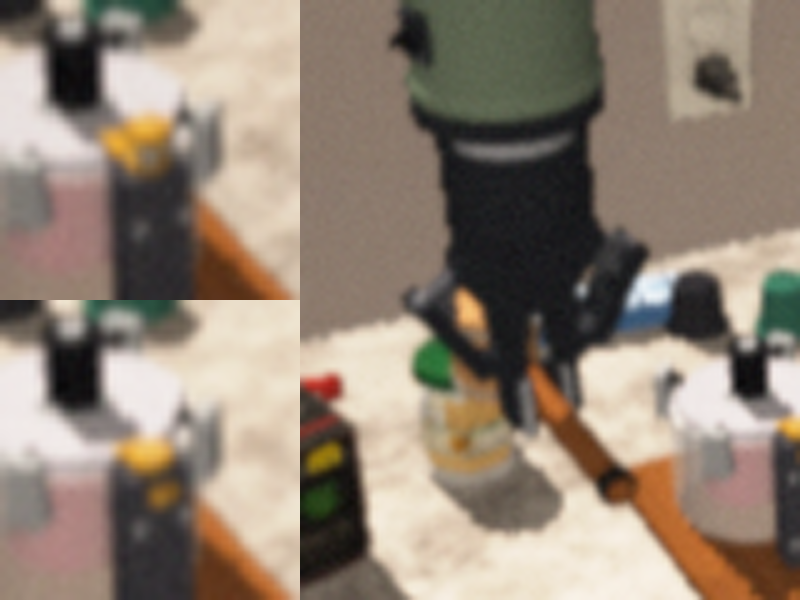

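```bash
python3 -m creep '[[[0,-5,0],0,-1],[[0,-5,0],0,-1],[[0,-5,0],0,-1],[[0,-3,0],0,-1],[[0,0,-4],0,-1],[[0,0,-1],0,-1],[[0,0,0],0,-1]]'
python3 -m creep '[[[0,0,-2.2],0,-1],[[0,0,-1],0,-1]]'
python3 -m creep '[[[0,0,0],0,-1]]'
python3 -m creep '[[[0,0,4],0,-1],[[0,0,4],0,-1],[[0,5,0],0,-1],[[0,5,0],0,-1],[[0,5,0],0,-1],[[0,3,0],0,-1],[[0,0,0],0,-1]]'
python3 - <<'E'
from h import *
s=manip.snapshot('scene');a=s['pixels'][:,:,::-1].copy()
h=cv2.cvtColor(a,cv2.COLOR_BGR2HSV)[235:270,265:295]
m=(h[...,0]>12)&(h[...,0]<28)&(h[...,1]>140)&(h[...,2]>130)
r,c=np.nonzero(m);print(np.bincount(r+235)[235:])
p=manip.state()['tcp_pos'];print(p)
for d in (0,5,10,15,20):
    d=np.radians(d);print(proj(s,[p[0]-.094*.992*np.cos(d),p[1]-.094*.125,p[2]-.006-.094*np.sin(d)]))
cv2.imwrite('pics/x.png',cv2.resize(a[170:290,180:340],(800,600),interpolation=cv2.INTER_CUBIC))
E
```

```text
time: 10.52
tcp_pos: [0.4532, 0.1587, 0.1732]
tcp_rot: [0.0, 0.998, 0.064, -0.001]
ft_force: [0.6, -0.2, -2.6]
finger_gap: 0.0145
finger_force: 120.1
time: 10.78
tcp_pos: [0.4535, 0.159, 0.1415]
tcp_rot: [0.0, 0.998, 0.064, 0.0]
ft_force: [-15.2, -2.6, 16.5]
finger_gap: 0.0146
finger_force: 122.4
time: 10.9
tcp_pos: [0.4534, 0.1591, 0.1416]
tcp_rot: [0.0, 0.998, 0.064, -0.0]
ft_force: [-4.1, -1.2, 4.5]
finger_gap: 0.0143
finger_force: 121.5
time: 11.78
tcp_pos: [0.4526, 0.3414, 0.2218]
tcp_rot: [-0.001, 0.998, 0.065, -0.0]
ft_force: [-0.2, -1.2, -3.0]
finger_gap: 0.0144
finger_force: 120.0
[0 0 0 0 0 0 0 0 0 0 0 0 0 0 0 0 0 0 0 1 7 6 3 0 0 1 1 0 1 2 2 2 2 1]
[0.45305594 0.33963123 0.22167436]
[243.45220907 265.14042717]
[243.63042161 267.73914031]
[243.70910074 270.15390496]
[243.68889418 272.36584384]
[243.57142445 274.35860892]
```

View pics/x.png

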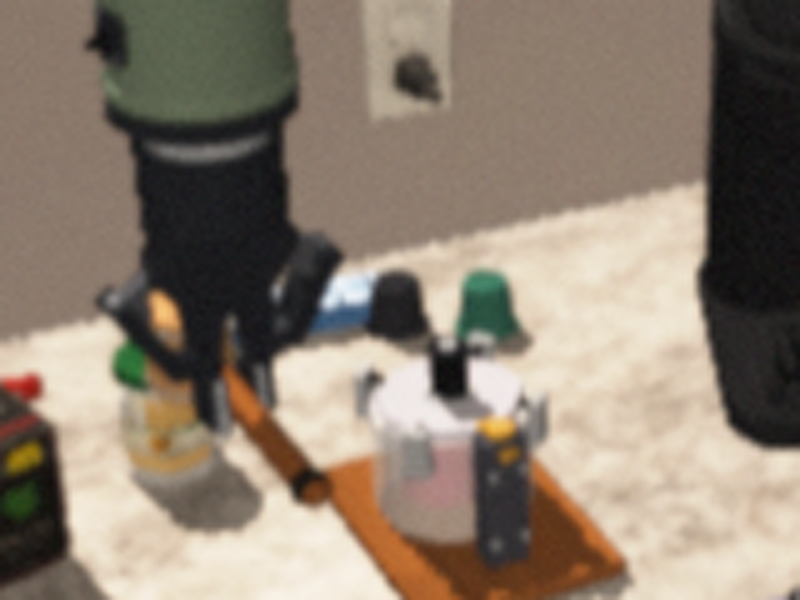

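```bash
python3 -m creep '[[[0,0,-5],0,-1],[[0,0,-5],0,-1],[[0,0,-5],0,-1],[[0,0,-2],0,-1],[[0,0,-1],0,-1],[[0,0,-0.4],0,-1],[[0,0,0],0,-1]]'
python3 -m creep '[[[0,0,-0.1],0,0],[[0,0,0],0,0.5],[[0,0,0],0,1],[[0,0,0],0,1],[[0,0,0],0,1]]' 40
python3 -m creep '[[[0,0,3],0,1],[[0,0,5],0,1],[[0,0,5],0,1],[[0,0,5],0,1],[[0,0,4],0,1],[[0,0,0],0,1]]'
python3 - <<'E'
from h import *
s=manip.snapshot('scene');t=manip.snapshot('top')
for p,n in((s,'s'),(t,'t')):
  for k in ('mallet','lid','honey_jar','kitchen_timer','mug'):
    for d in manip.outline_of(p,k)[:3]: print(n,k,round(d['conf'],2),np.round(d['extent'],1))
E
```

```text
time: 12.7
tcp_pos: [0.4539, 0.3389, 0.0381]
tcp_rot: [-0.0, 0.998, 0.063, 0.0]
ft_force: [0.6, -0.9, -3.1]
finger_gap: 0.0148
finger_force: 120.1
time: 13.32
tcp_pos: [0.4535, 0.3388, 0.0363]
tcp_rot: [-0.0, 0.998, 0.063, 0.0]
ft_force: [0.6, 0.3, 1.4]
finger_gap: 0.0854
finger_force: 0.0
time: 14.08
tcp_pos: [0.4543, 0.3396, 0.2592]
tcp_rot: [-0.001, 0.998, 0.063, 0.002]
ft_force: [-0.7, 0.0, -0.9]
finger_gap: 0.0853
finger_force: 0.0
s mallet 0.85 [231.9 301.8  37.4  42.9]
s mallet 0.47 [273.2 267.1  60.6  62.2]
s lid 0.84 [197.9 341.7  36.1  30.6]
s lid 0.73 [269.  247.7  28.6  23. ]
s lid 0.7 [294.9 311.   32.8  28.8]
s honey_jar 0.63 [214.1 252.   18.4  30.4]
s honey_jar 0.27 [273.9 267.9  62.1  56.6]
s kitchen_timer 0.6 [402.9 238.1   8.9  13. ]
s mug 0.64 [392.3 215.3  20.8  28.3]
t mallet 0.94 [202.9 259.1  23.6  48.4]
t lid 0.97 [268.4 217.3  40.   42.4]
t lid 0.9 [314.2 309.6  35.8  33.2]
t lid 0.67 [261.4 299.7  35.1  37.4]
t honey_jar 0.87 [217.2 165.6  34.7  28.9]
t kitchen_timer 0.83 [457.5 243.8  25.8  20.9]
t mug 0.76 [476.3 188.   41.8  39.8]
```

```bash
python3 -m creep '[[[3,-4,0],0,1],[[3,-4,0],0,1],[[3,-4,0],0,1],[[3,-4,0],0,1],[[0.7,-1.2,0],0,1],[[0,0,-4],0,1],[[0,0,-3],0,1],[[0,0,0],0,1]]' 80
python3 - <<'E'
from h import *
s=manip.snapshot('scene');a=s['pixels'][:,:,::-1]
print(manip.state()['tcp_pos'])
cv2.imwrite('pics/y.png',cv2.resize(a[190:290,210:330],(720,600),interpolation=cv2.INTER_CUBIC))
E
```

```text
time: 15.68
tcp_pos: [0.5792, 0.1671, 0.1846]
tcp_rot: [0.0, 0.998, 0.064, -0.002]
ft_force: [-0.9, 0.7, 0.3]
finger_gap: 0.0859
finger_force: 0.0
[0.58004186 0.16730386 0.18627031]
```

View pics/y.png

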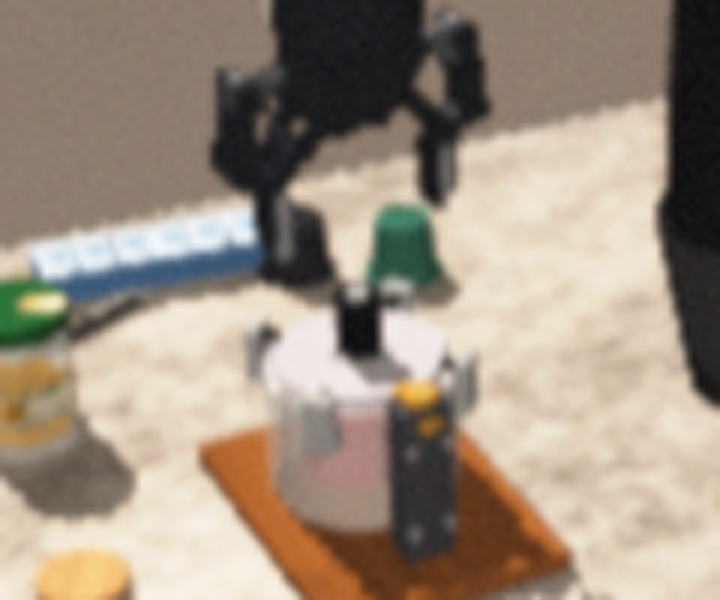

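The fingers straddle the knob: they are at x of about 280 and 435, and the knob is at 360. The mallet stands on the worktop.

```bash
python3 -m creep '[[[0,0,-3],0,1],[[0,0,-2],0,1],[[0,0,-0.9],0,1],[[0,0,0],0,1]]' 80
python3 -m creep '[[[0,0,0],0,-1],[[0,0,0],0,-1],[[0,0,0],0,-1],[[0,0,0],0,-1],[[0,0,0],0,-1],[[0,0,0],0,-1],[[0,0,0],0,-1]]'
```

```text
time: 16.23
tcp_pos: [0.5807, 0.1671, 0.128]
tcp_rot: [-0.0, 0.998, 0.064, 0.0]
ft_force: [0.3, 0.1, 0.1]
finger_gap: 0.0854
finger_force: 0.0
time: 17.1
tcp_pos: [0.5806, 0.1668, 0.1279]
tcp_rot: [-0.0, 0.998, 0.063, 0.0]
ft_force: [-2.9, -1.3, 7.2]
finger_gap: 0.024
finger_force: 78.0
```

```bash
python3 -m creep '[[[0,0,0.1],0,-1],[[0,0,0.1],0,-1],[[0,0,0.1],0,-1]]'
python3 -m creep '[[[0,0,0.1],0,-1],[[0,0,0.1],0,-1]]'
python3 -m creep '[[[0,0,0.1],0,-1],[[0,0,0.1],0,-1]]'
```

```text
time: 17.48
tcp_pos: [0.58, 0.1671, 0.1297]
tcp_rot: [-0.0, 0.998, 0.064, -0.0]
ft_force: [1.3, 3.8, -18.4]
finger_gap: 0.0238
finger_force: 79.2
time: 17.73
tcp_pos: [0.5798, 0.1667, 0.1314]
tcp_rot: [0.0, 0.998, 0.064, -0.001]
ft_force: [1.7, 2.8, -16.1]
finger_gap: 0.0241
finger_force: 80.7
time: 17.98
tcp_pos: [0.5804, 0.1664, 0.1346]
tcp_rot: [0.0, 0.998, 0.063, -0.0]
ft_force: [-2.0, -0.7, -5.3]
finger_gap: 0.0238
finger_force: 81.5
```

```bash
python3 -m creep '[[[0,0,0.3],0,-1],[[0,0,0.4],0,-1],[[0,0,0.4],0,-1],[[0,0,0.3],0,-1],[[0,0,0.1],0,-1],[[0,0,0],0,-1],[[0,0,0],0,-1],[[0,0,0],0,-1]]'
python3 - <<'E'
from h import *
s=manip.snapshot('scene');t=manip.snapshot('top')
print(proj(s,[.5805,.168,.118]),proj(s,[.5805,.168,.096]))
a=cv2.resize(s['pixels'][205:325,200:320,::-1],(400,400));b=cv2.resize(t['pixels'][160:320,180:340,::-1],(400,400));cv2.imwrite('pics/z.png',cv2.hconcat([a,b]))
E
```

```text
time: 18.98
tcp_pos: [0.5804, 0.1668, 0.1491]
tcp_rot: [0.0, 0.998, 0.063, -0.0]
ft_force: [0.1, 0.2, -2.7]
finger_gap: 0.0237
finger_force: 82.1
[269.50998764 242.45119095] [269.7827441  248.32785584]
```

View pics/z.png

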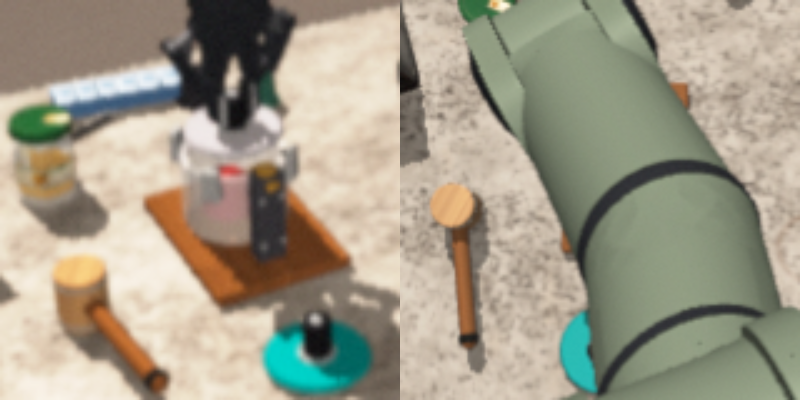

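The lid hangs level about 2 cm open. The scale reads 2.7 N, which is just its weight. The mallet stands on the worktop at crop (80,290), clear of the board.

```bash
python3 -c "
from plant import manip
print(manip.sign_off())"
```

```text
the job is handed in; nothing more can be done
None
```

I handed the job in at about 19 s with every step carried out, though no verdict came back: the lock pin is down on its housing, the mallet stands on the worktop clear of the canister, and the lid is held level by its knob about 2 cm above its seat.

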